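# Pivot a staff section past a post into its storage bay

### The arm

A 7-joint arm with a two-finger parallel gripper is mounted at the origin on the work surface. World frame = base frame: x ahead of the robot, y to its left, z up, the work surface at z = 0. Lengths are in m, angles in rad, forces in N, time in s.
With the tool pointing down it reaches from about 0.425 to 0.875 m from the base axis. Payload 9.9 kg.
Tool frame: the origin (TCP) lies on the centre line of the jaws, within the pads' length; the fingertips stand 8 mm ahead of it and the grasp point (between the pads) lies 11 mm behind it; z points along the fingers, y is the direction in which the jaws open and shut (so a half turn about z gives the same grasp; the last joint's range is limited). The gripper opens to 85 mm and grips with 20 to 120 N. Pads are 22 mm wide; open, the fingers measure 114 mm over their backs; the gripper's body (76 mm by 85 mm) begins 54 mm behind the grasp point. The pads swing forward as they close: fully open they stand 13 mm farther back than shut.
Start: joints at [1.064, 0.576, 0.025, 1.437, -0.015, 1.129, -0.057], TCP at [0.277, -0.616, 0.239] pointing down, gripper open.
Joint ranges: [-2.76, 2.76], [-0.34, 2.15], [-1.52, 1.57], [0.19, 2.46], [-1.09, 4.23], [0.17, 1.99], [-2.82, 2.82]. Speed limits (rad/s): [2.22, 2.22, 3.01, 3.01, 3.14, 3.14, 3.14].

### API

Orientations are given as [roll, pitch, yaw] about the fixed x, y, z axes, in that order (R = Rz(yaw) Ry(pitch) Rx(roll)).
In Python, from cell import r gives the robot as it stands.
- The arm moves only by the tool move_arm, never from a script. Its argument "commands" is a list of rows, each a list of 3 entries, a list of its own where there are three numbers: the shift along the tool's x, y, z in cm, then the turn about the tool's z in rad, then the closure, from 0 (fully open) to 1 (shut). In form: [[[x, y, z], spin, claw], ...]. A call has 1 to 10 rows; each row shifts and turns the commanded pose from where the row before left it, along the tool's axes as they then stand; what a row does not reach is not made up. A row lasts 1/10 s, in which the tool goes at most 50 mm and 8.59 degrees, less where a joint would pass 70% of its speed; a pose out of reach is approached as far as the arm can. A call is refused whole if a number of a shift passes 5 or a number of a turn 0.15, either way. A call with a gripper value outside its range is refused whole. The fingers move at their own pace and stop on an object; "squeeze" is the grip in N (left out, the last holds). Time passes only in rows, so rows that do not move let the fingers close. It gives the time, the measured TCP pose, the force and the opening at its end, in the units of the state.
- r.get_obs(): the state, without advancing time (a new reading comes with each control period).
- r.snapshot(name): name is "scene" or "top" or "wrist"; returns a dict with "pixels" (420x560x3 uint8, red, green, blue), "fx", "fy", "cx", "cy" (pixels), "D" ([k1, k2, p1, p2, k3] as OpenCV has them; the pictures are not rectified), "rvec" (rotation vector, rad) and "tvec" (3), from world to camera coordinates, as OpenCV has them. Camera axes: x right, y down, z forward; pixel columns grow to the right and rows downward; lengths in m; the calibration is good to about 2 mm. A picture is of the moment at which its call begins. There is no depth.
- r.job_done(): hands the job in, once; it reports no verdict.
Trained networks look in the newest picture that a camera, given by its name, has taken for a name from the list of things; names that differ only in an ending like _2 or _b are one class to them, and where a whole thing is asked for, a point or a joint stands for the part that bears it (a point fixed in the world has none). Each returns a list of dicts, best first, with "score" (0 to 1); they miss things now and then, are a little off and sometimes report something else, mostly with a low value. They report only what shows in the picture. A call takes as long as a camera call. They do not tell look-alikes from the thing itself.
- r.recognise(camera, label): "bbox" ([left, top, right, bottom] in pixels, round what is visible of it).
- r.cut_out(camera, label): "region" (420x560 bool, what is visible of it) and "bbox" ([left, top, right, bottom] in pixels, round what is visible of it).
- r.place_of(camera, label): "uv" ([column, row] in pixels: a listed point, or the origin of a listed thing).
The state is a dict: "time": time; "joints": joint angles; "joint_vel": joint speeds; "effort": joint torques, N m; "position": TCP position; "ee_rot": TCP orientation; "force": force on the tool from outside, world axes, zero at the start; "wrist_torque": the same for the moment, N m; "finger_gap": opening from 0.0 (shut) to 1.0 (fully open).
Only numpy, scipy, OpenCV 4.12 (cv2) and the standard library are available. Lean on these libraries where they do the work, as an engineer would, in place of code of your own. Each camera call takes 0.05 s, during which the arm holds its last target. There are 200 camera calls.

### The job

Put the wooden staff section away in the three-sided plywood bay by pushing it along the table with the fingertips: work its left end (as seen from the robot, the end nearer the post) in behind the steel post first, while the right end is still outside, then push the right end in, so that the staff finishes lying flat against the bay's back board along its whole length. Only push it, do not pinch, lift or tip it, and leave the other things on the table where they are.

Things in the scene. Friction and masses are not known exactly. Their poses are not given: they have to be found in the camera images.
- bay: Plywood storage bay fixed to the table: a back board and two end cheeks, all 45 mm tall and 12 mm thick, no floor and no roof, open towards the robot. Origin on the table in the middle of the inner space; x points into the bay (away from the robot), y along it (to the robot's left). Inner space 80 mm deep (x from -40 mm at the mouth to +40 mm at the back board) and 300 mm long (y from -150 to +150 mm between the cheeks). It is placed and turned a little differently each time.
- post: Upright round steel post (the stub of a lamp mount), 20 mm in diameter and 60 mm tall, fixed to the table just outside the bay's mouth: its centre is about 50 mm in front of the bay's origin and 60 to 82 mm to the left of it, so that the opening right of it is too short for the staff to go in square. Its thin flange is flat and blocks nothing. Origin on its axis at the table.
- staff: Square wooden surveying-staff section with steel shoes on both ends, 240 mm long, 28 mm wide, 28 mm tall, 0.15 to 0.31 kg, lying loose on the table in front of the bay and to its right, roughly parallel to it. It slides with friction and stays where it is left. Origin at the middle of its underside; y runs along its length towards its left end, z up, x across it (towards the bay).
- end_left (a point): Centre of the end face of the staff's left end (staff y = +120 mm, 14 mm up), the end that goes in behind the post.
- end_right (a point): Centre of the end face of the staff's right end (staff y = -120 mm, 14 mm up).
- jar: Lidded jar, 56 mm in diameter, 90 mm tall, loose bystander. Origin at the centre of its underside.
- mug: White mug, 76 mm in diameter, 90 mm tall, loose bystander. Origin at the centre of its underside.
- findbox: Open cardboard box 90 x 120 x 50 mm beyond the bay, loose bystander. Origin at the centre of its underside.
- brush: Hand brush lying on the table, loose bystander.
- tape: Grey tape reel, 70 mm in diameter, 22 mm tall, beyond the bay, loose bystander. Origin at the centre of its underside.
- sherd: Flat terracotta potsherd about 55 x 55 x 9 mm, loose bystander. Origin at the centre of its underside.
Mind the look-alikes: they are no part of the job. Several things have the shape of the staff; the one meant has the colours described above.

How it is judged:
On the way:
1. the left end is in the bay behind the post while the right end is still outside (x of end_left in the frame of bay above -0.04 m and y of end_left in the frame of post above 0 m and y of end_left in the frame of bay above 0.055 m and x of end_right in the frame of bay below -0.04 m), for 0.1 s.
At the end, for the whole second after the job is handed in: The staff lies flat and at rest on the table inside the bay, between the cheeks, its left end behind the post, and both its ends stand within 12 mm of the back board (x of end_left in the frame of bay between 0.014 and 0.04 m and x of end_right in the frame of bay between 0.014 and 0.04 m and y of end_left in the frame of bay between 0.085 and 0.155 m and y of end_right in the frame of bay above -0.155 m and height (world z) of staff below 0.004 m and angle between staff's own z axis and vertical below 0.05 rad and linear speed of staff below 0.01 m/s); the robot touches nothing.
It fails at once if the staff is lifted or tipped (height (world z) of staff above 0.012 m or angle between staff's own z axis and vertical above 0.2 rad).
It fails at once if a bystander is moved by more than 30 mm (distance of any of jar, mug, findbox, brush, tape, sherd from where it was at the start of the episode above 0.03 m).
It also fails if it takes over 67 s, if anything falls off the work surface, if the arm or the gripper's body presses on something with over 40 N, if the wrist force passes 120 N, or if a joint passes its speed limit or range.

## Working session

There is one attempt and no reset: what is moved stays moved. The work goes in short steps, Python scripts to look and compute and a tool call to move; the robot and the scene stay as the last step left them, time stands still between calls to the robot, and variables do not carry over. Pictures are saved under pics/ and viewed, about 8 in all and at most 12, crops included, and the job is handed in when it is done.

Besides the shell and the picture viewer there is one more tool, called as name(argument=value, ...), one argument or row to a line, values as JSON. move_arm: Moves the arm, as the interface text tells. Its arguments: {"type":"object","properties":{"commands":{"type":"array"},"squeeze":{"type":"number"}},"required":["commands"]}

```bash
mkdir -p pics
cat > h.py <<'E'
import numpy as np, cv2
from cell import r
def snap(c,fn=None):
    s=r.snapshot(c)
    if fn: cv2.imwrite('pics/'+fn,s['pixels'][:,:,::-1])
    return s
def K(s): return np.array([[s['fx'],0,s['cx']],[0,s['fy'],s['cy']],[0,0,1.]])
def back(s,uv,z):
    p=cv2.undistortPoints(np.array(uv,float).reshape(-1,1,2),K(s),np.array(s['D'],float)).reshape(-1,2)
    R=cv2.Rodrigues(np.array(s['rvec'],float))[0];t=np.array(s['tvec'],float).ravel()
    C=-R.T@t; d=np.c_[p,np.ones(len(p))]@R
    return C+d*((z-C[2])/d[:,2])[:,None]
def proj(s,P):
    return cv2.projectPoints(np.array(P,float).reshape(-1,3),np.array(s['rvec'],float),np.array(s['tvec'],float),K(s),np.array(s['D'],float))[0].reshape(-1,2)
E
python3 - <<'E'
from h import *
np.set_printoptions(precision=3,suppress=True)
a=snap('top');b=snap('scene')
cv2.imwrite('pics/a.png',a['pixels'][:,:,::-1]);cv2.imwrite('pics/b.png',b['pixels'][:,:,::-1])
for c,s in(('top',a),('scene',b)):
    for l,z in(('bay',0),('post',0),('staff',0),('end_left',.014),('end_right',.014),('jar',0),('mug',0),('sherd',0),('brush',0)):
        for d in r.place_of(c,l)[:4]: print(c,l,round(d['score'],2),np.round(d['uv']),back(s,d['uv'],z)[0,:2])
print(r.get_obs()['position'],r.get_obs()['ee_rot'],r.get_obs()['time'])
E
```

```text
top bay 0.57 [164. 234.] [0.496 0.293]
top post 0.47 [250. 205.] [0.575 0.074]
top post 0.33 [264. 263.] [0.425 0.036]
top staff 0.92 [385. 334.] [ 0.253 -0.268]
top staff 0.61 [312. 248.] [ 0.464 -0.086]
top end_left 0.62 [265. 260.] [0.433 0.033]
top end_left 0.6 [370. 288.] [ 0.365 -0.23 ]
top end_right 0.82 [360. 236.] [ 0.496 -0.207]
top end_right 0.71 [399. 385.] [ 0.134 -0.298]
top jar 0.59 [169. 231.] [0.503 0.281]
top mug 0.93 [401. 161.] [ 0.699 -0.327]
top sherd 0.71 [146. 173.] [0.658 0.35 ]
top brush 0.79 [179. 284.] [0.371 0.248]
top brush 0.54 [267. 261.] [0.432 0.026]
scene bay 0.79 [322. 254.] [0.636 0.02 ]
scene bay 0.18 [147. 318.] [ 0.689 -0.328]
scene post 0.77 [332. 231.] [0.576 0.072]
scene post 0.67 [361. 302.] [0.784 0.027]
scene staff 0.95 [142. 186.] [ 0.253 -0.269]
scene staff 0.68 [245. 214.] [ 0.451 -0.077]
scene end_left 0.88 [168. 202.] [ 0.367 -0.23 ]
scene end_left 0.8 [284. 194.] [0.427 0.023]
scene end_right 0.72 [192. 232.] [ 0.497 -0.206]
scene end_right 0.71 [124. 160.] [ 0.136 -0.295]
scene end_right 0.42 [284. 196.] [0.431 0.021]
scene jar 0.94 [398. 197.] [0.508 0.274]
scene mug 0.8 [148. 317.] [ 0.687 -0.325]
scene sherd 0.91 [463. 229.] [0.665 0.334]
scene brush 0.68 [359. 175.] [0.388 0.238]
[ 0.277 -0.616  0.239] [ 3.142 -0.     0.423] 1.0
```

View pics/a.png

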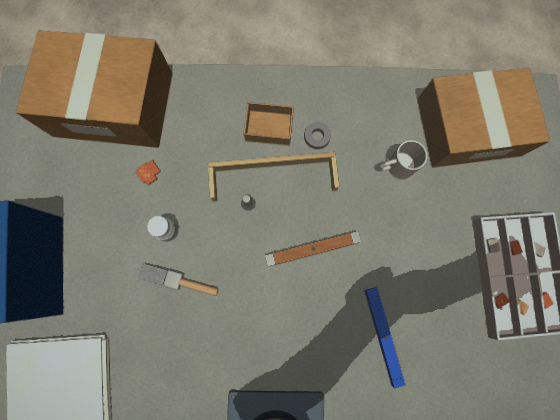

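View pics/b.png

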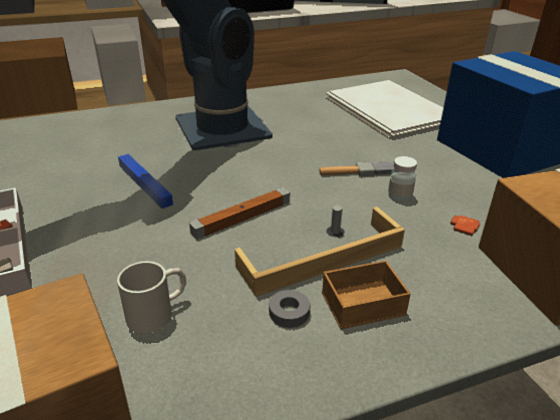

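Candidates for the staff: the wooden bar with steel shoes at top (312,248) and the blue bar at top (385,334). The first fits the description: it is wooden, has grey shoes, lies in front of the bay and is roughly parallel to it. I'll confirm it in an enlarged crop.

Run:
```python
from h import *
im=cv2.imread('pics/a.png')[140:275,195:375]
cv2.imwrite('pics/c.png',cv2.resize(im,None,fx=4.4,fy=4.4,interpolation=cv2.INTER_CUBIC))
```

```text
(no output)
```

View pics/c.png

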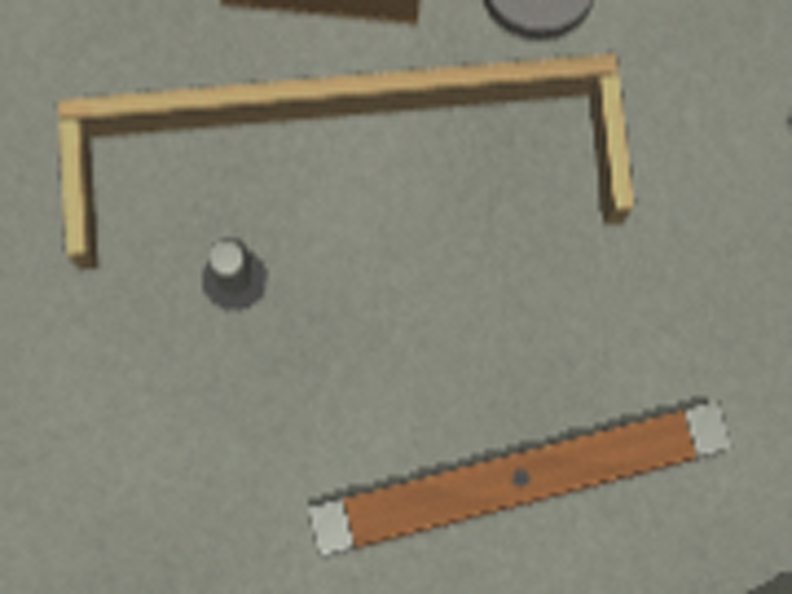

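```bash
cat >> h.py <<'E'
def toW(bay,P): # bay=(x,y,th)
    c,s=np.cos(bay[2]),np.sin(bay[2]);return np.array(P)@np.array([[c,s],[-s,c]])+bay[:2]
def toB(bay,P):
    c,s=np.cos(bay[2]),np.sin(bay[2]);return (np.array(P)-bay[:2])@np.array([[c,-s],[s,c]])
E
python3 - <<'E'
from h import *
from scipy.optimize import least_squares
np.set_printoptions(precision=3,suppress=True)
s=snap('top');t=snap('scene')
f=lambda p:(np.array(p)+.5)/4.4-.5+[195,140]
b=back(s,f([[59,101],[616,56],[68,255],[633,207]]),.045)[:,:2]
M=np.array([[.052,.162],[.052,-.162],[-.04,.162],[-.04,-.162]])
o=least_squares(lambda q:(toW(q,M)-b).ravel(),[.6,0,0]);bay=o.x;print('bay',bay,'res',o.fun)
post=back(s,f([[228,257]]),.06)[0,:2];print('post',post,toB(bay,post))
c=back(s,f([[308,503],[322,557],[710,402],[730,450]]),.028)[:,:2]
M2=np.array([[.014,.12],[-.014,.12],[.014,-.12],[-.014,-.12]])
o=least_squares(lambda q:(toW(q,M2)-c).ravel(),[.46,-.08,0]);st=o.x;print('staff',st,'res',o.fun)
for e in([0,.12],[0,-.12]): print(toW(st,e),toB(bay,toW(st,e)))
# heights from two views with network points
def tri(u1,u2):
    g=least_squares(lambda P:np.r_[proj(s,P)[0]-u1,proj(t,P)[0]-u2],[.46,-.08,.01]);return g.x,g.cost
def pick(c,l,u): return min((d['uv'] for d in r.place_of(c,l)),key=lambda v:np.hypot(*(np.array(v)-u)))
for l,u,v in(('end_left',(265,260),(284,194)),('end_right',(360,236),(192,232)),('post',(250,205),(332,231))):print(l,tri(pick('top',l,u),pick('scene',l,v)))
np.save('bay.npy',bay)
# verify bay in scene: overlay
im=t['pixels'][:,:,::-1].copy()
for P in np.c_[toW(bay,M),[.045]*4]: cv2.circle(im,tuple(int(x) for x in proj(t,P)[0]),2,(0,0,255),-1)
for P in np.c_[toW(st,M2),[.028]*4]: cv2.circle(im,tuple(int(x) for x in proj(t,P)[0]),2,(255,255,0),-1)
cv2.circle(im,tuple(int(x) for x in proj(t,[*post,.06])[0]),2,(0,255,0),-1)
cv2.imwrite('pics/d.png',cv2.resize(im[140:310,170:430],None,fx=3,fy=3))
E
```

```text
bay [0.639 0.014 0.1  ] res [ 0.     0.001  0.001 -0.001 -0.001  0.001 -0.001 -0.001]
post [0.58  0.078] [-0.052  0.07 ]
staff [ 0.462 -0.086  0.264] res [-0.002  0.001  0.001  0.002  0.    -0.003  0.001  0.   ]
[0.431 0.03 ] [-0.205  0.036]
[ 0.494 -0.202] [-0.166 -0.201]
end_left (array([0.429, 0.026, 0.019]), np.float64(0.0030337553288822035))
end_right (array([ 0.499, -0.204,  0.018]), np.float64(3.2995085871423084))
post (array([ 0.572,  0.076, -0.012]), np.float64(1.0469383963380614))
```

View pics/d.png

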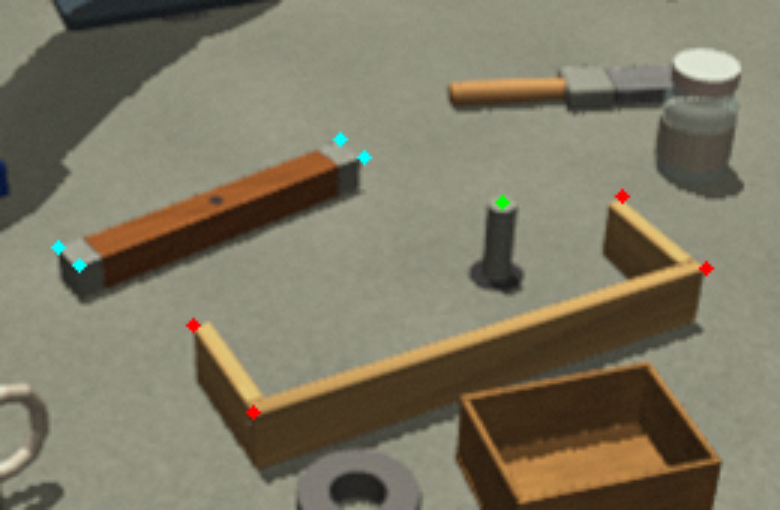

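The crop confirms it: wooden with steel shoes at crop (310-725, 400-555). The scene overlay of the fitted bay, staff and post lands within about 2 mm. In the bay frame, the post is at (-52,70) mm, end_left at (-205,36) and end_right at (-166,-201).

Next I'll move behind the staff with the gripper mostly open, so I can push with both fingertips.

move_arm(
  commands=[
    [[3.0,-3.65,1.0],0,0.2],
    [[3.0,-3.65,1.0],0,0.2],
    [[3.0,-3.65,1.0],0,0.2],
    [[3.0,-3.65,1.0],0,0.2],
    [[3.0,-3.65,1.0],0,0.2],
    [[3.0,-3.65,1.0],0,0.2],
    [[3.0,-3.65,1.0],0,0.2],
    [[3.0,-3.65,1.0],0,0.2],
    [[3.0,-3.65,1.0],0,0.2],
    [[3.0,-3.65,1.0],0,0.2],
  ],
)

```text
time: 2.4
position: [0.4013, -0.158, 0.1393]
ee_rot: [3.141, -0.001, 0.422]
force: [1.1, -0.5, 0.0]
finger_gap: 0.801
```

move_arm(
  commands=[
    [[3.0,-3.6,1.5],0,0.2],
    [[2.7,-3.5,1.5],0,0.2],
    [[0,0,2.0],0.15,0.2],
    [[0,0,1.0],0.01,0.2],
    [[0,0,0],0,0.2],
    [[0,0,0],0,0.2],
  ],
)

```text
time: 3.0
position: [0.4235, -0.0725, 0.0796]
ee_rot: [3.141, 0.0, 0.264]
force: [0.2, 1.1, 0.2]
finger_gap: 0.805
```

move_arm(
  commands=[
    [[0,0,2.0],0,0.2],
    [[0,0,2.0],0,0.2],
    [[0,0,1.5],0,0.2],
    [[0,0,0.5],0,0.2],
    [[0,0,0.5],0,0.2],
    [[0,0,0],0,0.2],
  ],
)

```text
time: 3.6
position: [0.4238, -0.0719, 0.0146]
ee_rot: [3.141, -0.0, 0.263]
force: [0.7, -0.4, 0.9]
finger_gap: 0.798
```

```bash
cat >> h.py <<'E'
def staff(show=None,zoom=False):
    """fit the staff pose from the top picture: orange wood + grey shoes via cut_out region"""
    s=snap('top'); bay=np.load('bay.npy'); hsv=cv2.cvtColor(s['pixels'],cv2.COLOR_RGB2HSV)
    best=None
    for d in r.cut_out('top','staff'):
        m=np.array(d['region']); h=np.median(hsv[m][:,0]); 
        if h<25: best=(m,d['score']);break
    if best is not None:
        m=best[0].astype(np.uint8); ys,xs=np.nonzero(m); P=back(s,np.c_[xs,ys],.028)[:,:2].astype(np.float32)
        (c,sz,a)=cv2.minAreaRect(P*1000); bx=cv2.boxPoints((c,sz,a))/1000
        e=[(bx[i]+bx[(i+1)%4])/2 for i in range(4)]; L=[np.linalg.norm(bx[i]-bx[(i+1)%4]) for i in range(4)]
        i=int(np.argmin(L[:2])); ends=sorted([e[i],e[i+2]],key=lambda p:-p[1])
        th=np.arctan2(-(ends[0]-ends[1])[0],(ends[0]-ends[1])[1])
        print('score',round(best[1],2),'size',np.round(sz,0),'world yaw',round(float(th),3),'ends W mm',np.round(np.array(ends)*1000),'B mm',np.round(toB(bay,np.array(ends))*1000))
    else: print('no staff')
    o=r.get_obs();p=np.array(o['position']);print('tcp',np.round(p,4),'B',np.round(toB(bay,p[:2])*1000),'yaw',round(o['ee_rot'][2],3),'t',round(o['time'],2),'F',np.round(o['force'],1))
    if show: cv2.imwrite('pics/'+show,cv2.resize(s['pixels'][130:290,180:390,::-1],None,fx=3.7,fy=3.7,interpolation=cv2.INTER_CUBIC))
E
python3 -c "
from h import *
staff('e.png')"
```

```text
score 0.58 size [29. 59.] world yaw 0.257 ends W mm [[432.  26.]
 [447. -30.]] B mm [[-205.   33.]
 [-195.  -25.]]
tcp [ 0.424  -0.0717  0.0149] B [-222.  -64.] yaw 0.263 t 3.7 F [-0.3  0.3  0.3]
```

View pics/e.png

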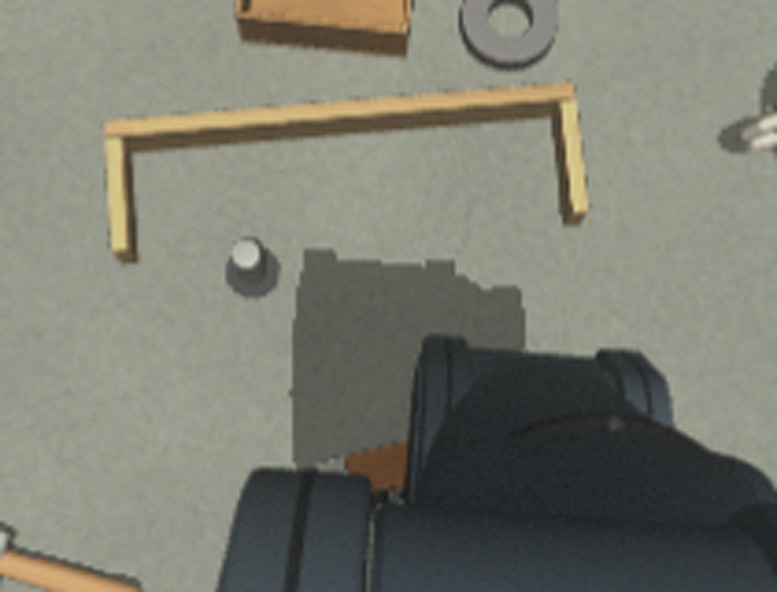

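Gap behind the staff and the finger pose are as planned. The arm hides the staff from the top camera, so I'll use the scene camera while it is down. Now the forward push with a clockwise turn.

move_arm(
  commands=[
    [[0.6,0.05,0],0.03,0.2],
    [[0.6,0.05,0],0.03,0.2],
    [[0.6,0.05,0],0.03,0.2],
    [[0.6,0,0],0.03,0.2],
    [[0.6,0,0],0.03,0.2],
    [[0.6,-0.05,0],0.03,0.2],
    [[0.6,-0.05,0],0.03,0.2],
    [[0.6,-0.1,0],0.03,0.2],
    [[0.6,-0.1,0],0.03,0.2],
    [[0.6,-0.1,0],0.03,0.2],
  ],
)

```text
time: 4.7
position: [0.4837, -0.0612, 0.0143]
ee_rot: [-3.142, -0.0, -0.04]
force: [-1.2, 0.4, 0.8]
finger_gap: 0.802
```

```bash
cat >> h.py <<'E'
from scipy.optimize import minimize
BOX=np.array([[x,y,z] for x in(-.014,.014) for y in(-.12,.12) for z in(0,.028)])
def fit(g,cam='scene',show=None):
    """g: guess (x,y,yaw) in bay frame, mm/rad -> silhouette fit"""
    bay=np.load('bay.npy'); s=snap(cam); hsv=cv2.cvtColor(s['pixels'],cv2.COLOR_RGB2HSV)
    gw=np.r_[toW(bay,np.array(g[:2])/1000),g[2]+bay[2]]
    def sil(q):
        m=np.zeros((1680,2240),np.uint8); P=np.c_[toW(q,BOX[:,:2]),BOX[:,2]]
        cv2.fillConvexPoly(m,cv2.convexHull(np.round(proj(s,P)*4+1.5).astype(np.int32)),1); return cv2.resize(m.astype(np.float32),(560,420),interpolation=cv2.INTER_AREA)
    c=[d for d in r.cut_out(cam,'staff') if np.median(hsv[np.array(d['region'])][:,0])<25]
    if not c: print('no mask'); 
    else:
        c=max(c,key=lambda d:(sil(gw)*np.array(d['region'])).sum()); m=np.array(c['region']).astype(np.float32)
        f=lambda v:np.abs(sil(gw+np.array(v)*[.01,.01,.05])-m).sum()
        o=min((minimize(f,x0,method='Nelder-Mead',options=dict(initial_simplex=np.array(x0)+np.r_[np.zeros((1,3)),np.eye(3)*k])) for x0 in([0,0,0],[1,1,1],[-1,-1,-1]) for k in(1,-2)),key=lambda o:o.fun)
        q=gw+o.x*[.01,.01,.05]; E=toW(q,[[0,.12],[0,-.12]])
        print('score',round(c['score'],2),'IoU err',round(o.fun/m.sum(),3),'staff B',np.round(toB(bay,q[:2])*1000),'rel yaw',round(q[2]-bay[2],3),'endL B',np.round(toB(bay,E[0])*1000),'endR B',np.round(toB(bay,E[1])*1000))
    ob=r.get_obs();p=np.array(ob['position']);print('tcp B',np.round(toB(bay,p[:2])*1000),'z',round(p[2],4),'rel yaw',round(ob['ee_rot'][2]-bay[2],3),'t',round(ob['time'],2),'F',np.round(ob['force'],1))
    if show: cv2.imwrite('pics/'+show,cv2.resize(s['pixels'][140:310,170:430,::-1],None,fx=3,fy=3,interpolation=cv2.INTER_CUBIC))
E
python3 -c "
from h import *
fit([-150,-80,-.15],show='f.png')"
```

```text
score 0.82 IoU err 0.045 staff B [-138.  -88.] rel yaw -0.143 endL B [-121.   30.] endR B [-155. -207.]
tcp B [-161.  -60.] z 0.0143 rel yaw -0.138 t 4.8 F [-0.4 -1.2  0.5]
```

View pics/f.png

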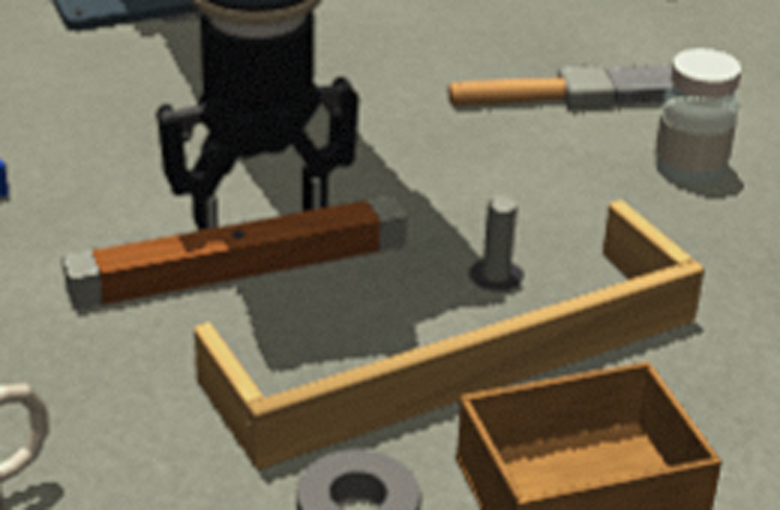

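Two fingertips rest on the staff's back face, the staff follows the tool exactly (both about -0.14 rad), and its left shoe sits at crop (390,215), right of the post. I'll carry on.

move_arm(
  commands=[
    [[0.55,-0.14,0],0.033,0.2],
    [[0.55,-0.15,0],0.033,0.2],
    [[0.55,-0.17,0],0.033,0.2],
    [[0.55,-0.18,0],0.033,0.2],
    [[0.55,-0.2,0],0.033,0.2],
    [[0.55,-0.22,0],0.033,0.2],
    [[0.55,-0.24,0],0.033,0.2],
    [[0.53,-0.25,0],0.033,0.2],
    [[0.53,-0.27,0],0.033,0.2],
    [[0.53,-0.28,0],0.033,0.2],
  ],
)

```text
time: 5.8
position: [0.5411, -0.0507, 0.0143]
ee_rot: [-3.142, 0.0, -0.37]
force: [-1.0, -0.5, -0.2]
finger_gap: 0.801
```

```bash
python3 -c "
from h import *
fit([-94,-87,-.47])"
```

```text
score 0.82 IoU err 0.043 staff B [-90. -87.] rel yaw -0.48 endL B [-35.  19.] endR B [-146. -194.]
tcp B [-103.  -55.] z 0.0143 rel yaw -0.468 t 5.9 F [0.6 0.8 0.4]
```

move_arm(
  commands=[
    [[-2,0,0],0,0.2],
    [[0,0,-4],0,0.2],
    [[0,2.0,-2],0,1],
    [[1.15,3.7,0],0,1],
    [[1.15,3.7,0],0,1],
    [[1.15,3.7,0],0,1],
    [[1.15,3.7,0],0,1],
    [[0,0,1],0,1],
    [[0,0,0],0,1],
    [[0,0,0],0,1],
  ],
)

```text
time: 6.9
position: [0.5045, -0.2158, 0.0641]
ee_rot: [-3.141, 0.001, -0.366]
force: [0.6, 0.1, 1.3]
finger_gap: -0.003
```

```bash
python3 -c "
from h import *
fit([-90,-87,-.475],show='g.png')"
```

```text
score 0.79 IoU err 0.044 staff B [-89. -88.] rel yaw -0.474 endL B [-35.  19.] endR B [-144. -195.]
tcp B [-156. -215.] z 0.0645 rel yaw -0.465 t 7.0 F [ 0.6 -0.6 -0.1]
```

View pics/g.png

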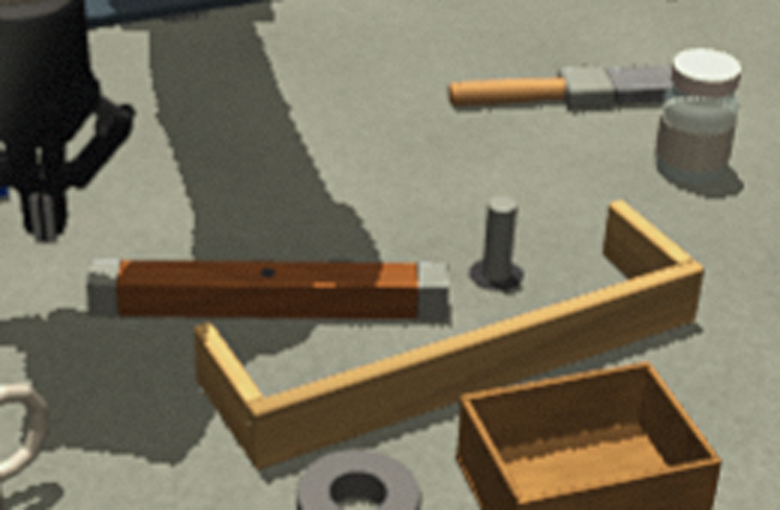

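The shut fingertips (crop 44,238) stand above and beyond the right shoe. The knuckle is well above staff height. Lowering.

move_arm(
  commands=[
    [[0,0,2],0,1],
    [[0,0,1.5],0,1],
    [[0,0,0.4],0,1],
    [[0,0,0.3],0,1],
    [[0,0,0],0,1],
    [[0,0,0],0,1],
  ],
)

```text
time: 7.6
position: [0.505, -0.2169, 0.0229]
ee_rot: [-3.142, -0.001, -0.367]
force: [-0.3, -0.3, 0.4]
finger_gap: 0.001
```

```bash
python3 -c "
from h import *
fit([-90,-87,-.475])"
```

```text
score 0.6 IoU err 0.046 staff B [-90. -88.] rel yaw -0.462 endL B [-36.  20.] endR B [-143. -195.]
tcp B [-156. -217.] z 0.0229 rel yaw -0.467 t 7.7 F [-0.3  0.1  1.1]
```

move_arm(
  commands=[
    [[0,-0.65,0],0,1],
    [[0,-0.65,0],0,1],
    [[0,-0.65,0],0,1],
    [[0,-0.65,0],0,1],
    [[0,-0.65,0],0,1],
    [[0,-0.65,0],0,1],
    [[0,-0.65,0],0,1],
    [[0,-0.65,0],0,1],
  ],
)

```text
time: 8.5
position: [0.5234, -0.168, 0.0223]
ee_rot: [3.141, -0.0, -0.367]
force: [-1.0, -3.2, 2.6]
finger_gap: -0.005
```

```bash
python3 -c "
from h import *
fit([-70,-48,-.475])"
```

```text
score 0.7 IoU err 0.067 staff B [-71. -51.] rel yaw -0.471 endL B [-16.  56.] endR B [-125. -158.]
tcp B [-132. -169.] z 0.0222 rel yaw -0.465 t 8.6 F [-0.1  0.1  1.4]
```

move_arm(
  commands=[
    [[0,-0.65,0],0,1],
    [[0,-0.65,0],0,1],
    [[0,-0.65,0],0,1],
    [[0,-0.65,0],0,1],
    [[0,-0.65,0],0,1],
    [[0,-0.65,0],0,1],
    [[0,-0.65,0],0,1],
    [[0,-0.65,0],0,1],
    [[0,-0.5,0],0,1],
  ],
)

```text
time: 9.5
position: [0.544, -0.1145, 0.0223]
ee_rot: [-3.141, -0.0, -0.367]
force: [-0.1, -0.1, -1.2]
finger_gap: 0.003
```

```bash
python3 -c "
from h import *
fit([-45,0,-.475],show='i.png')"
```

```text
score 0.89 IoU err 0.184 staff B [-48.  -0.] rel yaw -0.456 endL B [  5. 108.] endR B [-101. -108.]
tcp B [-107. -118.] z 0.0223 rel yaw -0.466 t 9.6 F [ 0.4 -0.5 -0.9]
```

View pics/i.png

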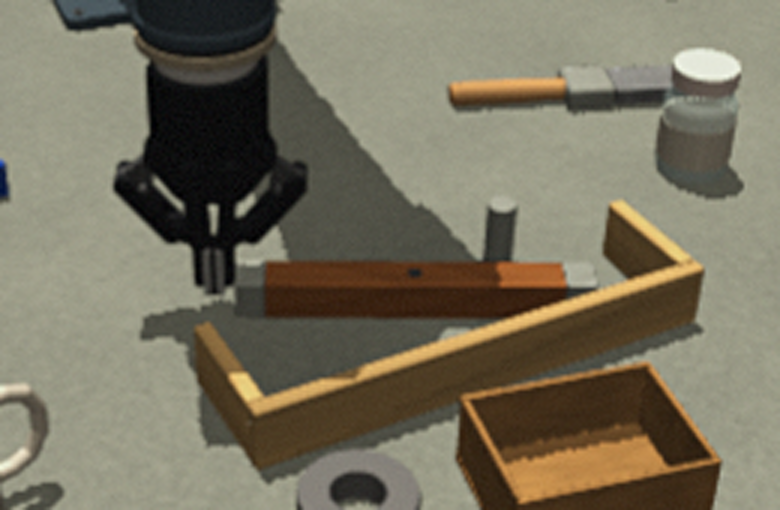

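The milestone pose holds: left shoe at crop (580,275) is in the bay behind the post, about (7,107) in the bay frame. The right shoe is outside at about (-101,-107). Now I'll get behind the right half with open fingers.

move_arm(
  commands=[
    [[0,1,0],0,1],
    [[0,0,-4.9],0,1],
    [[-3.6,-1.4,0],0,0.2],
    [[0,-4.8,0],0,0.2],
    [[0,-4.8,0],0,0.2],
    [[0,0,0],0,0.2],
    [[0,0,0],0,0.2],
    [[0,0,2],0,0.2],
    [[0,0,0],0,0.2],
  ],
)

```text
time: 10.5
position: [0.5444, -0.0111, 0.0499]
ee_rot: [3.14, 0.003, -0.37]
force: [-0.5, -0.1, 1.1]
finger_gap: 0.801
```

```bash
python3 -c "
from h import *
fit([-46,2,-.46])"
```

```text
score 0.63 IoU err 0.109 staff B [-46.   1.] rel yaw -0.469 endL B [  9. 108.] endR B [-100. -106.]
tcp B [-95. -16.] z 0.0514 rel yaw -0.47 t 10.6 F [-0.5  0.5  0.7]
```

move_arm(
  commands=[
    [[0,0,2],0,0.2],
    [[0,0,1.1],0,0.2],
    [[0,0,0.5],0,0.2],
    [[0.8,0,0],0,0.2],
    [[0.48,-0.13,0],-0.026,0.2],
    [[0.48,-0.12,0],-0.026,0.2],
    [[0.48,-0.1,0],-0.026,0.2],
    [[0.48,-0.09,0],-0.026,0.2],
    [[0.48,-0.07,0],-0.026,0.2],
    [[0.48,-0.06,0],-0.026,0.2],
  ],
)

```text
time: 11.6
position: [0.583, -0.015, 0.0154]
ee_rot: [3.142, 0.0, -0.209]
force: [-1.8, -0.2, 1.6]
finger_gap: 0.8
```

```bash
python3 -c "
from h import *
fit([-25,1,-.3])"
```

```text
score 0.61 IoU err 0.219 staff B [-25.   2.] rel yaw -0.261 endL B [  6. 118.] endR B [ -56. -114.]
tcp B [-58. -24.] z 0.0154 rel yaw -0.31 t 11.7 F [-1.1 -0.1 -0. ]
```

move_arm(
  commands=[
    [[0.5,-0.04,0],-0.031,0.2],
    [[0.5,-0.02,0],-0.031,0.2],
    [[0.5,0,0],-0.031,0.2],
    [[0.5,0.02,0],-0.031,0.2],
    [[0.5,0.03,0],-0.031,0.2],
    [[0.5,0.05,0],-0.031,0.2],
    [[0.5,0.07,0],-0.031,0.2],
    [[0.5,0.08,0],-0.031,0.2],
    [[0.5,0.1,0],-0.031,0.2],
    [[0.5,0.1,0],-0.031,0.2],
  ],
)

```text
time: 12.7
position: [0.6329, -0.0226, 0.0153]
ee_rot: [3.142, 0.0, 0.101]
force: [-1.1, 0.4, 0.1]
finger_gap: 0.801
```

```bash
python3 -c "
from h import *
fit([17,1,0],show='j.png')"
```

```text
score 0.81 IoU err 1.512 staff B [-7.  8.] rel yaw 0.096 endL B [-19. 128.] endR B [   4. -111.]
tcp B [ -9. -36.] z 0.0154 rel yaw 0.0 t 12.8 F [ 0.2 -0.1  1.2]
```

View pics/j.png

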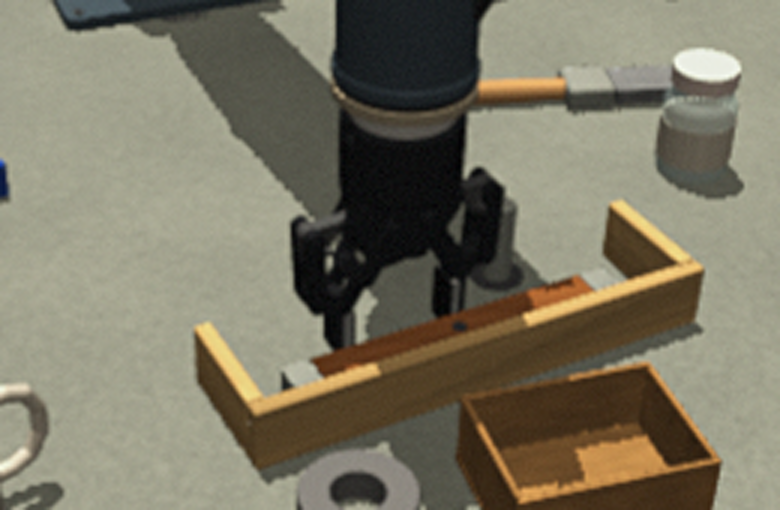

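The staff is inside the bay and nearly parallel, shoes at crop (300,375) and (600,278). About 10 mm is left, so I'll press gently and watch the force.

move_arm(
  commands=[
    [[0.3,0,0],0,0.2],
    [[0.3,0,0],0,0.2],
    [[0.2,0,0],0,0.2],
    [[0.1,0,0],0,0.2],
    [[0,0,0],0,0.2],
  ],
)

```text
time: 13.3
position: [0.6417, -0.0214, 0.0153]
ee_rot: [-3.142, -0.0, 0.099]
force: [-0.7, -0.1, 0.2]
finger_gap: 0.799
```

move_arm(
  commands=[
    [[0.1,0,0],0,0.2],
    [[0.1,0,0],0,0.2],
    [[0.05,0,0],0,0.2],
    [[0,0,0],0,0.2],
  ],
)

```text
time: 13.7
position: [0.6426, -0.0214, 0.0152]
ee_rot: [-3.141, 0.003, 0.099]
force: [-6.5, 0.2, 4.1]
finger_gap: 0.802
```

Force has built up against the back board. Backing off to look from above.

move_arm(
  commands=[
    [[-2,0,0],0,0.2],
    [[-2,0,-1],0,0.2],
    [[-2,0,-4],0,0.2],
    [[-3,0,-3.5],0,0.2],
    [[-4,1,0],0,0.2],
    [[-4,1,0],0,0.2],
    [[-3,1,0],0,0.2],
    [[0,0,0],0,0.2],
  ],
)

```text
time: 14.5
position: [0.4441, -0.0727, 0.1007]
ee_rot: [3.141, 0.002, 0.095]
force: [1.0, -0.3, -0.5]
finger_gap: 0.798
```

```bash
python3 -c "
from h import *
staff('k.png'); fit([26,1,0],cam='top')
s=snap('top'); 
for l in('end_left','end_right'):
  for d in r.place_of('top',l)[:3]: print(l,round(d['score'],2),np.round(toB(np.load('bay.npy'),back(s,d['uv'],.014)[:,:2])*1000))"
```

```text
score 0.63 size [ 35. 237.] world yaw 0.101 ends W mm [[ 651.  131.]
 [ 675. -105.]] B mm [[  24.  115.]
 [  24. -122.]]
tcp [ 0.4487 -0.0711  0.1008] B [-198.  -66.] yaw 0.098 t 14.6 F [ 1.1  0.3 -0.6]
score 0.72 IoU err 0.066 staff B [28. -1.] rel yaw 0.004 endL B [ 28. 119.] endR B [  29. -121.]
tcp B [-197.  -65.] z 0.1005 rel yaw -0.001 t 14.7 F [0.8 0.1 0. ]
end_left 0.49 [[ 43. 331.]]
end_right 0.93 [[  32. -125.]]
end_right 0.59 [[-533. -255.]]
```

View pics/k.png

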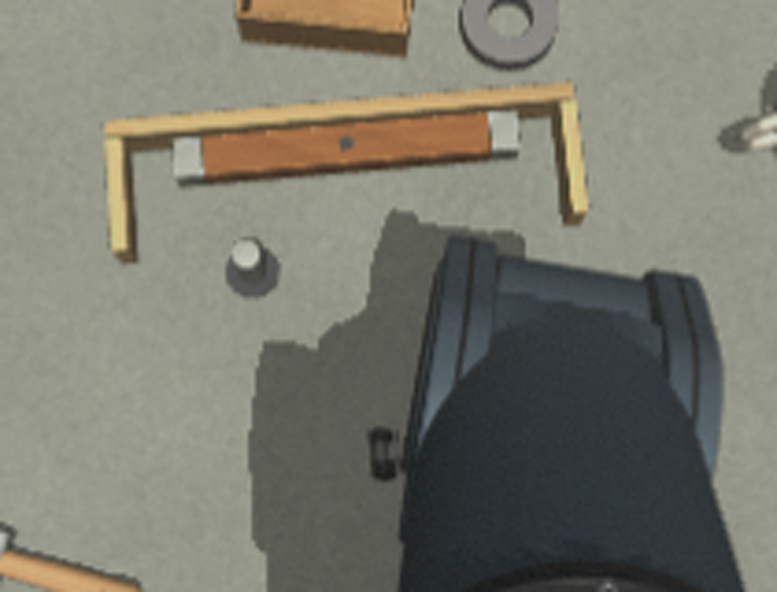

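The staff lies parallel against the back board. Its shoes are at crop (190,160) and (505,133), the left one is behind the post, and the fingers are clear. Handing in.

```bash
python3 -c "
from h import *
print(r.job_done())"
```

```text
the job is handed in; nothing more can be done
None
```

The staff is lying flat against the bay's back board along its whole length, and I handed the job in at about 15 s of the 67 s allowed. The hand-in reports no verdict.

**What I did:** I pushed the staff forward and turned it clockwise with two open fingertips. I then pushed it along its axis from the right end until the left end was behind the post. At that point the left end measured about (7, 107) mm in the bay frame and the right end about (-101, -107) mm, still outside. Last, I swung the right end in and pressed the staff gently onto the back board, with about 6.5 N on the tool at the end.

**Last checks:**
- **Final position:** in the top view the ends fit at about (28, 119) and (29, -121) mm in the bay frame, turned 0.004 rad from the board. A second fit put both ends at x = 24 mm; flush contact would be 26 mm. Both fits are inside the 14–40 mm limits.
- **Robot clear:** the gripper stood about 10 cm above the table, well away from everything.
- **Bystanders:** those in view in the last pictures looked unmoved. I did not measure them again or look at the sherd again, but the gripper never came near any of them.

**Checks that failed or disagreed:**
- The scene-camera outline fit was unusable late in the push, because the back board hid most of the staff. I relied on the picture, the tool position and then the top view.
- In the last top view the network's end_left point was a false hit, with a low score and far outside the bay, so I ignored it.

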